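Pack tea lights down their storage tube

TASK

One tea light has stuck high up in the clear storage tube. Let the loose tea light down into the tube's mouth so that it lies on the stuck one, then push both down with the flat foot of the packing rod until they have bottomed out firmly on the tube's floor. Draw the rod out again and leave it standing upright on its foot on the worktop, clear of the tube, without disturbing the tin, the salt shaker or the cup.

Things in the scene. Friction and masses are not known exactly. Their poses are not given: they have to be found in the camera images.
- tube: Clear upright tube, fixed to the worktop, 90 mm tall, outside 47 mm wide, bore 41 mm wide. The last 8 mm flare out to a mouth 49 mm wide inside and 55 mm outside, with a thin brass line round the lip. Dark wooden foot disc, 86 mm across and 6 mm thick; its top is the floor of the bore. Origin at the centre of the underside, z up along the bore.
- tube_mouth (a point): Centre of the tube's mouth, level with the lip, 90 mm above the worktop.
- tube_floor (a point): Centre of the bore's floor, 6 mm above the worktop.
- stuck_light: Tea light (shallow aluminium cup with wax and a wick), 38 mm across, 15 mm high, stuck level in the tube. Origin at the centre of its underside. It slides only up and down in the tube, against a friction of about 5 N.
- stuck_height (a joint): Height in m of the stuck tea light's underside above the tube's floor; 0 = bottomed out. It starts between 0.040 and 0.052, so its top is 17 to 29 mm below the lip, and stays where it is left.
- loose_light: The same kind of tea light, loose, right way up on the worktop: 38 mm across, 15 mm high, 20 g. Origin at the centre of its underside, z up. It falls freely in the bore. Home, on top of the bottomed stuck one, its underside is 21 mm above the worktop.
- rod: Packing rod standing on its foot on the worktop, 155 mm tall, about 0.2 kg. Flat round steel foot 35 mm across and 12 mm thick, steel shaft 14 mm across, wooden handle of square section 24 x 24 mm from 90 to 155 mm above the foot's underside, its sides square to the body's x and y. Origin at the centre of the foot's underside, z up along the rod. With both tea lights bottomed, the underside of its foot is 36 mm above the worktop; press there with 12 to 20 N.
- corn_tin: Bystander: squat green vegetable tin, 75 mm across, 58 mm high; origin at the centre of its underside.
- salt_shaker: Bystander: grey and clear salt shaker, 44 mm across, 90 mm high; origin at the centre of its underside.
- coffee_mug: Bystander: small white cup with a handle, 60 x 84 mm, 49 mm high; origin at the centre of its underside.
Not all that is in view belongs to the job. Of the things like the loose_light, leave any that is green; of the rest the smaller one is meant.

How it is judged:
On the way, in this order (a step that is already met when the one before it is completed fails the run):
1. the loose tea light is in the tube's mouth, over the stuck one, and let go (horizontal distance between loose_light and tube below 0.006 m and height (world z) of loose_light below 0.08 m and contact force between the fingers and loose_light below 0.1 N), for 0.2 s.
2. the rod presses the loose tea light with 8 N or more while the stuck one is within 2 mm of the tube's floor (value of joint stuck_height below 0.002 m and contact force between rod and loose_light above 8 N and horizontal distance between loose_light and tube below 0.006 m), for 0.05 s.
At the end, for the whole second after the job is handed in: Both lights bottomed in the tube: stuck one within 2.5 mm of the floor, loose one flat on it (underside at most 24.5 mm up, tilt under 0.12 rad, within 4 mm of the axis). Rod still, upright within 0.1 rad, foot within 4 mm of the worktop, over 65 mm from the tube's axis (value of joint stuck_height below 0.0025 m and horizontal distance between loose_light and tube below 0.004 m and height (world z) of loose_light below 0.0245 m and angle between loose_light's own z axis and vertical below 0.12 rad and angle between rod's own z axis and vertical below 0.1 rad and height (world z) of rod between -0.004 and 0.004 m and horizontal distance between rod and tube above 0.065 m and linear speed of each of rod, loose_light below 0.02 m/s); the robot touches nothing.
It fails at once if the tin, shaker or cup is moved by more than 20 mm (distance of any of corn_tin, salt_shaker, coffee_mug from where it was at the start of the episode above 0.02 m).
It also fails if it takes over 67 s, if anything falls off the work surface, if the arm or the gripper's body presses on something with over 40 N, if the wrist force passes 120 N, or if a joint passes its speed limit or range.

ROBOT

A 6-joint arm with a two-finger parallel gripper is mounted at the origin on a cart in front of the work surface, level with it; the furniture and walls round the work are solid. World frame = base frame: x ahead of the robot, y to its left, z up, the work surface at z = 0. Lengths are in m, angles in rad, forces in N, time in s.
With the tool pointing down it reaches from about 0.35 to 0.975 m from the base axis. Payload 17.4 kg.
Tool frame: the origin (TCP) lies between the finger pads; the fingertips stand 14 mm ahead of it and the grasp point (between the pads) lies 5 mm behind it; z points along the fingers, y is the line along which they close (so a half turn about z gives the same grasp; the last joint's range is limited). The gripper opens to 85 mm and grips with 20 to 120 N. Pads are 22 mm wide; open, the fingers measure 114 mm over their backs; the gripper's body (76 mm by 85 mm) begins 54 mm behind the grasp point. The pads swing forward as they close: fully open they stand 13 mm farther back than shut.
Start: joints at [1.268, 0.116, 1.442, -0, 1.584, -0.038], TCP at [0.177, 0.651, 0.245] pointing down, gripper open.
Joint ranges: [-2.83, 2.83], [-0.83, 2.19], [0.07, 2.5], [-1.14, 4.28], [0.01, 3], [-2.97, 2.97]. Speed limits (rad/s): [1.89, 1.89, 2.22, 3.14, 3.14, 3.14].

INTERFACE

Orientations are given as a rotation vector (axis times angle).
In Python, from station import robot gives the robot as it stands.
- The arm moves only by the tool step_arm, never from a script. Its argument "series" is text: rows parted by semicolons, each of 7 numbers parted by spaces: the shift along the tool's x, y, z scaled (see below), then the turn, a rotation vector about the tool's x, y, z scaled (see below), then the opening in per cent of the stroke, from 0 (shut) to 100 (fully open). In form: dx dy dz rx ry rz fingers; .... A call has 1 to 12 rows; each row shifts and turns the commanded pose from where the row before left it, along the tool's axes as they then stand; what a row does not reach is not made up. The controller multiplies each number of a shift by 15 cm and each number of a turn by 0.5 rad. A row lasts 1/8 s, in which the tool goes at most 62.5 mm and 10.7 degrees, less where a joint would pass 70% of its speed; a pose out of reach is approached as far as the arm can. A call with a number of a shift or a turn outside -1 to 1 is refused whole. A call with a gripper value outside its range is refused whole. The fingers move at their own pace and stop on an object; "newtons" is the grip in N (left out, the last holds). Time passes only in rows, so rows that do not move let the fingers close. It gives the time, the measured TCP pose, the force, the opening and the grip force at its end, in the units of the state.
- robot.observe(): the state, without advancing time (a new reading comes with each control period).
- robot.camera(name): name is "scene" or "top" or "wrist"; returns (picture, depth): 420x560x3 uint8, blue, green, red; 420x560 float32, m along the optical axis (not along the pixel's ray), 0 where there is no reading.
- robot.get_calibration(name): a dict with "intrinsics" (3x3 intrinsics, pixels), "k1" (the pictures are not rectified: a ray, as slopes to the right and down, at radius r is drawn at 1 + k1 r^2 times it, then the intrinsics apply), "xyz" and "orientation" of the camera in the world. Camera axes: x right, y up, looking along -z (the intrinsics and any distortion apply to the point x, -y, -z); pixel columns grow to the right and rows downward; lengths in m; the calibration is good to about 2 mm. A picture is of the moment at which its call begins: read the wrist's pose just before it. get_calibration takes no time and is no camera call; for the wrist camera it gives the pose at the moment of the call.
- robot.job_done(): hands the job in; it is judged then, once.
The state is a dict: "t": time; "q": joint angles; "joint_vel": joint speeds; "effort": joint torques, N m; "eef_pos": TCP position; "ee_rot": TCP orientation; "contact_force": force on the tool from outside, world axes, zero at the start; "moment": the same for the moment, N m; "grip_width": opening from 0.0 (shut) to 1.0 (fully open); "grip_force": force on a finger pad.
Only numpy, scipy, OpenCV 4.12 (cv2) and the standard library are available. Lean on these libraries where they do the work, as an engineer would, in place of code of your own. Each camera call takes 0.05 s, during which the arm holds its last target. There are 200 camera calls.

## Working session

There is one attempt and no reset: what is moved stays moved. The work goes in short steps, Python scripts to look and compute and a tool call to move; the robot and the scene stay as the last step left them, time stands still between calls to the robot, and variables do not carry over. Pictures are saved under pics/ and viewed, at most 10 in all, crops included, and the job is handed in when it is done.

Besides the shell and the picture viewer there is one more tool, called after ">>>" as name(argument=value, ...) on one line, values as JSON. step_arm: Moves the arm, as the interface text tells. Its arguments: {"type":"object","properties":{"series":{"type":"string"},"newtons":{"type":"number"}},"required":["series"]}

```bash
mkdir -p pics; cat > h.py <<'E'
from station import robot
import numpy as np, cv2
from scipy.spatial.transform import Rotation as R
def cam(n,f=None):
    c=robot.get_calibration(n); p,d=robot.camera(n); np.savez(''+n+'.npz',p=p,d=d,K=c['intrinsics'],k=c['k1'],x=c['xyz'],o=c['orientation'])
    if f: cv2.imwrite('pics/'+f,p)
    return p,d
def rot(o):
    o=np.array(o,float)
    return o if o.shape==(3,3) else (R.from_rotvec(o).as_matrix() if o.size==3 else R.from_quat(o).as_matrix())
def ray(z,u,v):
    K=z['K'];k=float(z['k']);a=np.array([(u-K[0,2])/K[0,0],(v-K[1,2])/K[1,1]]);s=a.copy()
    for _ in range(20): s=a/(1+k*(s@s))
    return np.array([s[0],-s[1],-1.])
def atz(n,u,v,h):
    z=np.load(''+n+'.npz');r=rot(z['o'])@ray(z,u,v);return z['x']+r*(h-z['x'][2])/r[2]
def atd(n,u,v):
    z=np.load(''+n+'.npz');return z['x']+rot(z['o'])@ray(z,u,v)*z['d'][int(v),int(u)]
E
python3 - <<'E'
from h import *
cam('top','top1.png');cam('scene','scene1.png')
for n in('top','scene','wrist'):print(robot.get_calibration(n))
print(robot.observe())
E
```

```text
{'intrinsics': array([[474.71478266,   0.        , 278.81262821],
       [  0.        , 474.71478266, 210.059185  ],
       [  0.        ,   0.        ,   1.        ]]), 'k1': -0.1328453906609772, 'xyz': array([ 0.43917221, -0.0061054 ,  1.2601583 ]), 'orientation': array([ 0.04790908, -0.03281965, -1.56654436])}
{'intrinsics': array([[467.06137225,   0.        , 275.20307038],
       [  0.        , 467.06137225, 207.1185224 ],
       [  0.        ,   0.        ,   1.        ]]), 'k1': 0.028474088218207814, 'xyz': array([0.18252765, 0.6930273 , 0.93707377]), 'orientation': array([ 0.23157594, -0.95080595, -2.53270141])}
{'intrinsics': array([[367.66885195,   0.        , 275.92831223],
       [  0.        , 367.66885195, 205.63651059],
       [  0.        ,   0.        ,   1.        ]]), 'k1': -0.04250082600607966, 'xyz': array([0.10390268, 0.67061828, 0.37306966]), 'orientation': array([-0.25865504, -0.19719435,  1.29617814])}
{'t': 0.1, 'q': array([ 1.26817791e+00,  1.16438783e-01,  1.44220200e+00,  6.62915425e-06,
        1.58400567e+00, -3.78454540e-02]), 'joint_vel': array([ 0.0001489 , -0.00035368, -0.0017703 ,  0.00048368, -0.00077609,
        0.00207419]), 'effort': array([ 1.63552028e-03, -7.33663845e+01, -6.33799052e+01, -9.15512572e-07,
        5.28581149e-03,  3.07953215e-06]), 'eef_pos': array([0.17662994, 0.65131592, 0.24463328]), 'ee_rot': array([-4.14665976e-01, -3.11391894e+00,  1.62951098e-03]), 'contact_force': array([-0.43061234,  0.65680604, -0.34116487]), 'moment': array([-0.05314633,  0.01685175,  0.00414025]), 'grip_force': 0.0, 'grip_width': 0.9969531404033027}
```

View pics/top1.png

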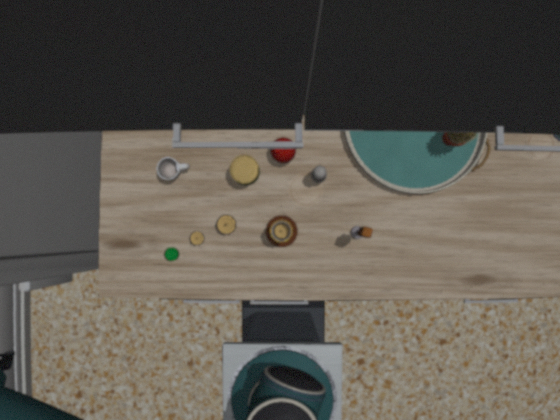

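View pics/scene1.png

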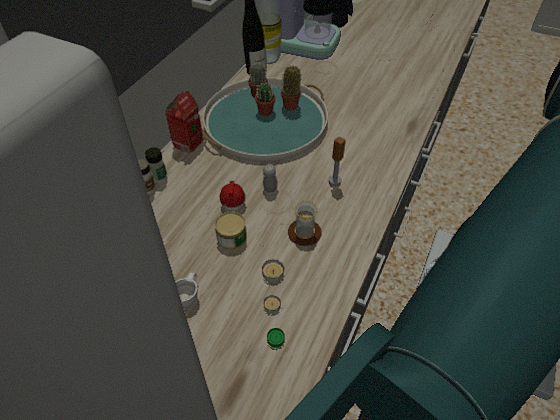

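The top view shows the tube at (282,231), the rod's foot at (355,232), the smaller plain tea light at (197,238), the larger one at (227,225) and the green one at (172,254). The mug is at (167,169), the tin at (244,170) and the shaker at (319,173). I'll take an enlarged crop for precise pixels.

```bash
python3 - <<'E'
from h import *
z=np.load('top.npz');p=z['p']
def crop(u0,v0,w,h,s=8):
    return cv2.resize(p[v0:v0+h,u0:u0+w],None,fx=s,fy=s,interpolation=cv2.INTER_CUBIC)
a=crop(160,215,50,50,6);b=crop(210,205,50,50,6);c=crop(257,206,50,50,6);d=crop(335,210,50,50,6)
im=np.vstack([np.hstack([a,c]),np.hstack([b,d])])
for i in range(0,600,60):
    cv2.line(im,(i,0),(i,599),(255,255,0),1);cv2.line(im,(0,i),(599,i),(255,255,0),1)
cv2.imwrite('pics/crop1.png',im)
for n,u,v,h in [('light',197,238,.015),('big',227,225,.015),('green',172,254,.015),('tube foot',282,231,.006),('rodfoot',355,232,.012),('rodtop',366,232,.155),('tin',244,170,.058),('mug',167,169,.049),('shaker',319,173,.09)]:
    print(n,atz('top',u,v,h).round(3),atd('top',u,v).round(3))
E
```

```text
light [0.429 0.221 0.015] [0.429 0.222 0.011]
big [0.463 0.142 0.015] [0.463 0.143 0.01 ]
green [0.386 0.288 0.015] [0.386 0.289 0.01 ]
tube foot [ 0.448 -0.003  0.006] [ 0.448 -0.003  0.05 ]
rodfoot [ 0.446 -0.195  0.012] [ 0.446 -0.195  0.014]
rodtop [ 0.446 -0.199  0.155] [ 0.446 -0.199  0.156]
tin [0.603 0.095 0.058] [0.604 0.095 0.055]
mug [0.607 0.296 0.049] [0.613 0.306 0.008]
shaker [ 0.592 -0.094  0.09 ] [ 0.591 -0.094  0.095]
```

View pics/crop1.png

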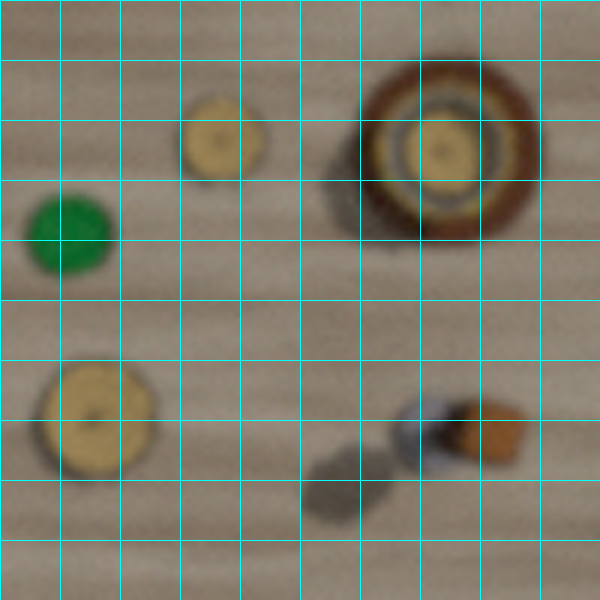

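The crop puts the small light at (197,238), the tube's lip centre at (280.7,230.7), its foot disc at (282.2,231.2), and the handle top at (367.5,232), turned slightly. Next I'll work out the approach to the light.

```bash
cat >> h.py <<'E'
def go(t,yaw=None):
    "tool-frame shift (in command units) to TCP t, then turn about tool z so that tool y has heading yaw"
    s=robot.observe();M=R.from_rotvec(s['ee_rot']).as_matrix()
    tilt=np.degrees(np.arccos(-M[2,2])); cur=np.arctan2(M[1,1],M[0,1])
    print('pos',s['eef_pos'].round(4),'tilt',tilt.round(2),'yhead',np.degrees(cur).round(1),'F',s['contact_force'].round(1),'t',round(s['t'],2))
    print('shift',(M.T@(np.array(t)-s['eef_pos'])/.15).round(4))
    if yaw is not None:
        d=(yaw-cur+np.pi/2)%np.pi-np.pi/2; print('turn rz (units)',round(-d/.5,4),'q6',s['q'][5].round(3))
def level():
    s=robot.observe();Rc=R.from_rotvec(s['ee_rot']);M=Rc.as_matrix();v=M.T@np.array([0,0,-1.])
    print('level turn',(np.cross([0,0,1],v)/.5).round(4))
E
python3 - <<'E'
from h import *
print(atz('top',280.7,230.7,.09),atz('top',282.2,231.2,.006),atz('top',367.5,232,.155),atz('top',197,238.2,.015))
go([.429,.221,.17],np.radians(23));level()
c=robot.get_calibration('wrist');s=robot.observe();M=R.from_rotvec(s['ee_rot']).as_matrix()
print(M.T@(c['xyz']-s['eef_pos']),M.T@rot(c['orientation'])@[0,0,-1],M.round(3))
E
```

```text
[4.48480828e-01 4.09549795e-04 9.00000000e-02] [ 0.44784529 -0.00308804  0.006     ] [ 0.445523   -0.20250128  0.155     ] [0.42821935 0.22124124 0.015     ]
pos [0.1766 0.6513 0.2446] tilt 0.06 yhead 74.8 F [-0.4  0.7 -0.3] t 0.1
shift [-2.3746 -2.328   0.4999]
turn rz (units) 1.8092 q6 -0.038
level turn [-0.0021 -0.0001  0.    ]
[ 0.07525007 -0.0005375  -0.12843239] [-2.98178766e-01  6.30466110e-04  9.54509835e-01] [[-0.965  0.262 -0.   ]
 [ 0.262  0.965 -0.001]
 [ 0.    -0.001 -1.   ]]
```

>>> step_arm(series="-0.2 -0.194 0.04 0 0 0 100;-0.2 -0.194 0.04 0 0 0 100;-0.2 -0.194 0.04 0 0 0 100;-0.2 -0.194 0.04 0 0 0 100;-0.2 -0.194 0.04 0 0 0 100;-0.2 -0.194 0.04 0 0 0 100;-0.2 -0.194 0.04 0 0 0 70;-0.2 -0.194 0.04 0 0 0 44;-0.2 -0.194 0.04 0 0 0 44;-0.2 -0.194 0.04 0 0 0 44;-0.2 -0.194 0.04 0 0 0 44;-0.18 -0.19 0.06 0 0 0 44", newtons=30)

```text
t: 1.6
eef_pos: [0.4305, 0.2203, 0.1701]
ee_rot: [0.415, 3.114, 0.0]
contact_force: [-0.4, -0.5, -1.1]
grip_width: 0.439
grip_force: 0.0
```

>>> step_arm(series="0 0 0 0 0 0.3 44;0 0 0 0 0 0.3 44;0 0 0 0 0 0.3 44;0 0 0 0 0 0.3 44;0 0 0 0 0 0.3 44;0 0 0 0 0 0.31 44;0 0 0 0 0 0 44;0 0 0 0 0 0 44")

```text
t: 2.6
eef_pos: [0.4299, 0.2216, 0.1702]
ee_rot: [-1.73, -2.622, 0.0]
contact_force: [-0.1, -0.0, -0.3]
grip_width: 0.445
grip_force: 0.0
```

```bash
python3 - <<'E'
from h import *
go([.429,.221,.17],np.radians(23));level()
p,d=cam('wrist','w1.png')
s=robot.observe();M=R.from_rotvec(s['ee_rot']).as_matrix();print(s['grip_width'])
# finger points: everything with z between 0.05 and TCP+30mm, in the tool frame
P=np.array([[*(M.T@(atd('wrist',u,v)-s['eef_pos'])),u,v] for v in range(0,420,3) for u in range(0,560,3) if 0<d[v,u]<.2])
print(len(P))
for sg in(-1,1):
    Q=P[np.sign(P[:,1])==sg]
    for q in Q[np.argsort(-Q[:,2])[:4]]:print(q.round(4))
E
```

```text
pos [0.4299 0.2216 0.1702] tilt 0.01 yhead 23.2 F [-0.1 -0.  -0.3] t 2.6
shift [-0.0009 -0.0072  0.0013]
turn rz (units) 0.0062 q6 0.019
level turn [-0.0004  0.0001  0.    ]
0.44150053435857756
4809
[ 6.70e-03 -1.82e-02  9.80e-03  2.31e+02  2.64e+02]
[ 9.70e-03 -2.29e-02  9.20e-03  2.19e+02  2.58e+02]
[ 8.40e-03 -1.80e-02  9.20e-03  2.31e+02  2.61e+02]
[ 9.80e-03 -2.04e-02  9.10e-03  2.25e+02  2.58e+02]
[8.10e-03 1.91e-02 9.80e-03 3.21e+02 2.61e+02]
[4.00e-03 1.93e-02 9.70e-03 3.21e+02 2.70e+02]
[5.60e-03 1.92e-02 9.30e-03 3.21e+02 2.67e+02]
[9.70e-03 1.90e-02 9.20e-03 3.21e+02 2.58e+02]
```

View pics/w1.png

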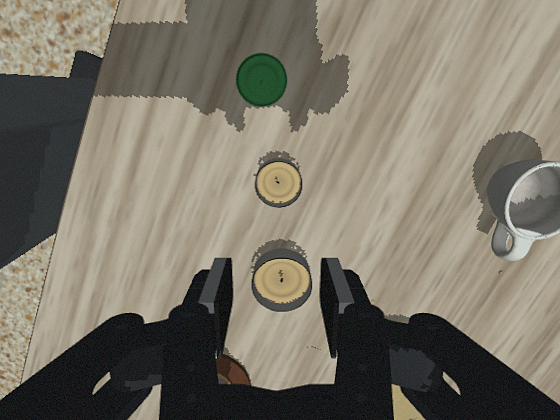

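The wrist view shows two plain lights: one at (278,182), about 46 px wide, and one at (281,279), about 58 px wide. The green one is at (261,79). The fingertips reach about 10 mm ahead of the TCP at this opening.

```bash
python3 - <<'E'
from h import *
for u,v in[(278.5,182.5),(281,279)]:print(atz('wrist',u,v,.015).round(4))
print(np.linalg.norm(atz('wrist',302,182,.015)-atz('wrist',255.5,182,.015)),np.linalg.norm(atz('wrist',310.5,279,.015)-atz('wrist',252.5,279,.015)))
E
```

```text
[0.4299 0.228  0.015 ]
[0.4658 0.1503 0.015 ]
0.0368491040341112 0.05008662506950636
```

```bash
python3 - <<'E'
from h import *
for n,box in[('wrist',(235,325,145,225)),('top',(185,209,226,250)),]:
    P=np.array([atd(n,u,v) for u in range(box[0],box[1]) for v in range(box[2],box[3])])
    print(n,np.percentile(P[:,2],[5,25,50,75,95]).round(4))
    m=P[:,2]>np.percentile(P[:,2],5)+.007
    Q=P[m];print(m.sum(),Q.mean(0).round(4),Q.min(0).round(4),Q.max(0).round(4))
E
python3 - <<'E'
from h import *
z=np.load('wrist.npz');p=z['p'][140:230,220:340];b=p[...,0].astype(int);r=p[...,2].astype(int)
m=((r-b)>70).astype(np.uint8);n,l,s,c=cv2.connectedComponentsWithStats(m);i=1+s[1:,4].argmax();print(s[i],c[i]+[220,140]); u,v=c[i]+[220,140]
print(atz('wrist',u,v,.015),atd('wrist',u,v))
E
```

```text
wrist [-0.0015 -0.0007 -0.0001  0.0055  0.0095]
1798 [0.4298 0.2268 0.012 ] [0.4008 0.2079 0.0055] [0.4489 0.2909 0.2986]
top [-0.0028 -0.0002  0.0021  0.0067  0.0126]
206 [0.4305 0.2221 0.0151] [ 0.3995 -0.0061  0.0042] [0.4606 0.2556 1.2602]
[60 54 15  9 27] [287.14814815 198.55555556]
[0.44157593 0.2185568  0.015     ] [0.44253571 0.21685675 0.00833165]
```

>>> step_arm(series="0.037 0.015 0.2 0 0 0 75;0 0 0.2 0 0 0 75;0 0 0.2 0 0 0 75;0 0 0.2 0 0 0 75;0 0 0 0 0 0 75;0 0 0 0 0 0 75")

```text
t: 3.4
eef_pos: [0.4304, 0.2278, 0.0515]
ee_rot: [1.733, 2.62, 0.001]
contact_force: [-0.2, 0.6, -0.4]
grip_width: 0.752
grip_force: 0.0
```

```bash
python3 - <<'E'
from h import *
go([.430,.2275,.019]);cam('wrist','w2.png')
E
```

```text
pos [0.4304 0.2278 0.0515] tilt 0.06 yhead 23.0 F [-0.2  0.6 -0.4] t 3.4
shift [-0.0009 -0.0033  0.2169]
```

View pics/w2.png

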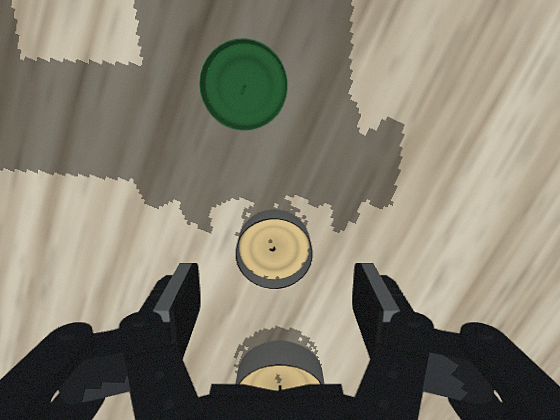

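```bash
python3 - <<'E'
from h import *
s=robot.observe();M=R.from_rotvec(s['ee_rot']).as_matrix()
f=lambda u,v,h:(M.T@(atz('wrist',u,v,h)-s['eef_pos'])).round(4)
print('base +x edge',f(275,209.5,0),'rim -x edge',f(275,288.5,.015),'left',f(236.5,250,.015),'right',f(312.5,250,.015),'wax c',f(273.5,248.5,.010))
print('green L,R',f(200.5,85,.015),f(287,85,.015))
E
```

```text
base +x edge [ 0.0169 -0.0002  0.0518] rim -x edge [-0.0203 -0.0001  0.0368] left [ 0.001  -0.019   0.0368] right [0.001  0.0182 0.0369] wax c [-0.0004 -0.0009  0.0418]
green L,R [ 0.0779 -0.0321  0.0368] [0.0778 0.005  0.0368]
```

>>> step_arm(series="-0.01 -0.003 0.1 0 0 0 75;0 0 0.08 0 0 0 75;0 0 0.037 0 0 0 65;0 0 0 0 0 0 40;0 0 0 0 0 0 35;0 0 0 0 0 0 35;0 0 0 0 0 0 35;0 0 0 0 0 0 35", newtons=30)

```text
t: 4.45
eef_pos: [0.4301, 0.226, 0.0179]
ee_rot: [1.734, 2.619, 0.0]
contact_force: [0.3, -0.0, -0.1]
grip_width: 0.416
grip_force: 29.9
```

>>> step_arm(series="0 0 -0.2 0 0 0 35;0 0 -0.3 0 0 0 35;0 0 -0.35 0 0 0 35;-0.227 -0.058 0 0 0 0 35;-0.227 -0.058 0 0 0 0 35;-0.227 -0.058 0 0 0 0 35;-0.227 -0.058 0 0 0 0 35;-0.227 -0.058 0 0 0 0 35;-0.227 -0.058 0 0 0 0 35;-0.227 -0.058 0 0 0 0 35;-0.226 -0.058 0 0 0 0 35")

```text
t: 5.82
eef_pos: [0.4723, -0.053, 0.1454]
ee_rot: [1.734, 2.619, 0.0]
contact_force: [0.1, -0.2, 0.0]
grip_width: 0.411
grip_force: 30.1
```

>>> step_arm(series="0 0 0 0 0 0 35;0 0 0 0 0 0 35")

```text
t: 6.08
eef_pos: [0.4721, -0.0515, 0.1452]
ee_rot: [-1.735, -2.619, -0.0]
contact_force: [0.4, 0.2, -0.5]
grip_width: 0.413
grip_force: 30.1
```

```bash
python3 - <<'E'
from h import *
go([.449,.003,.15]);cam('wrist','w3.png')
E
```

```text
pos [ 0.4721 -0.0515  0.1452] tilt 0.02 yhead 23.0 F [ 0.4  0.2 -0.5] t 6.08
shift [ 3.949e-01 -3.000e-04 -3.200e-02]
```

View pics/w3.png

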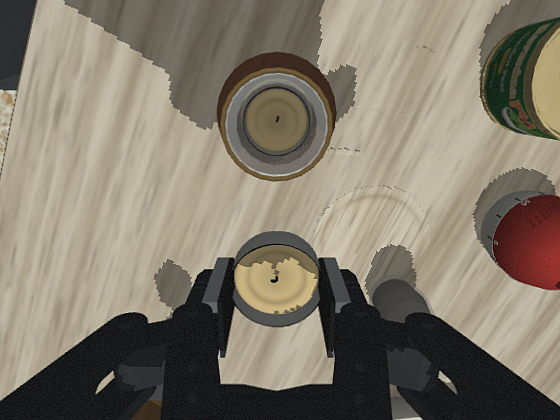

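The picture shows the tube's mouth centred near (276,125) with its brass lip running from 219 to 334, and the held light around (276,280). I'll enlarge both.

```bash
python3 - <<'E'
from h import *
p=np.load('wrist.npz')['p']
a=cv2.resize(p[45:195,205:350],None,fx=2.7,fy=2.7,interpolation=3);b=cv2.resize(p[215:365,205:350],None,fx=2.7,fy=2.7,interpolation=3)
im=np.hstack([a,b])
for k in range(0,145,20):
    for o in(0,a.shape[1]):cv2.line(im,(int(o+k*2.7),0),(int(o+k*2.7),8 if k else 404),(0,0,255),1)
for k in range(0,150,10):cv2.line(im,(0,int(k*2.7)),(782,int(k*2.7)),(255,255,0) if k%50 else (0,0,255),1)
cv2.imwrite('pics/c3.png',im)
E
```

```text
(no output)
```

View pics/c3.png

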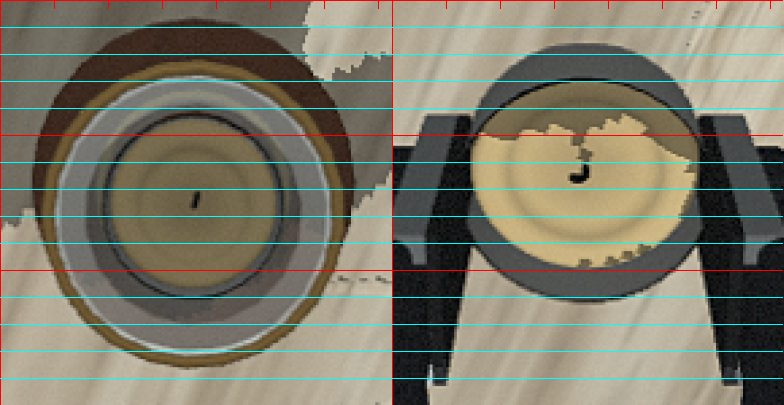

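```bash
python3 - <<'E'
from h import *
s=robot.observe();M=R.from_rotvec(s['ee_rot']).as_matrix();h=s['eef_pos'][2]
w=lambda u,v,z:(M.T@(atz('wrist',u,v,z)-s['eef_pos'])).round(4)
print('lip',w(276.8,124.4,.09),atz('wrist',276.8,124.4,.09),'w',w(218.7,124,.09),w(335.4,124,.09),'t/b',w(277,67.2,.09),w(277,181.3,.09))
print('rim',w(275.9,285.7,h-.0029),'b',w(276,326.9,h-.0029),'base top',w(276,231,h-.0179),'L,R',w(233,285,h-.0029),w(318.5,285,h-.0029))
print('stuck top rim',[w(u,120,.066) for u in(205+105/2.7,205+282/2.7)],w(277,45+110/2.7,.066),w(277,45+298/2.7,.066))
E
```

```text
lip [0.0593 0.0008 0.0552] [0.44974127 0.00374401 0.09      ] w [ 0.0596 -0.0277  0.0552] [0.0596 0.0296 0.0552] t/b [0.0859 0.0009 0.0552] [0.0307 0.001  0.0552]
rim [0.0002 0.0004 0.0029] b [-0.0193  0.0004  0.0029] base top [0.0179 0.0004 0.0179] L,R [ 0.0005 -0.0169  0.0029] [0.0005 0.0175 0.0029]
stuck top rim [array([ 0.0597, -0.0173,  0.0792]), array([0.0597, 0.019 , 0.0792])] [0.0778 0.001  0.0792] [0.04   0.001  0.0792]
```

>>> step_arm(series="0.13 0.001 0 0 0 0 35;0.13 0.001 0 0 0 0 35;0.133 0.001 0 0 0 0 35;0 0 0.1 0 0 0 35;0 0 0.1 0 0 0 35;0 0 0.04 0 0 0 35;0 0 0.03 0 0 0 35;0 0 0.02 0 0 0 35;0 0 0 0 0 0 35")

```text
t: 7.25
eef_pos: [0.45, 0.0024, 0.1027]
ee_rot: [1.735, 2.618, 0.0]
contact_force: [-5.4, -0.7, 7.7]
grip_width: 0.418
grip_force: 35.8
```

```bash
python3 - <<'E'
from h import *
go([.4498,.0029,.1019])
E
```

```text
pos [0.45   0.0024 0.1027] tilt 0.04 yhead 23.0 F [-5.4 -0.7  7.7] t 7.25
shift [0.0034 0.0001 0.0051]
```

>>> step_arm(series="0 0 -0.02 0 0 0 35;0.003 -0.013 0 0 0 0 35;0 0 0 0 0 0 35;0 0 0 0 0 0 35")

```text
t: 7.75
eef_pos: [0.4477, 0.0023, 0.1047]
ee_rot: [-1.735, -2.619, 0.0]
contact_force: [-0.2, 0.1, -1.1]
grip_width: 0.417
grip_force: 30.1
```

>>> step_arm(series="0 0 0.013 0 0 0 35;0 0 0.01 0 0 0 35;0 0 0 0 0 0 35")

```text
t: 8.12
eef_pos: [0.448, 0.0023, 0.1027]
ee_rot: [1.734, 2.619, 0.0]
contact_force: [-5.7, 0.9, 16.6]
grip_width: 0.418
grip_force: 37.8
```

>>> step_arm(series="0 0 -0.014 0 0 0 35;0 0.006 0 0 0 0 35;0 0 0 0 0 0 35;0 0 0 0 0 0 60;0 0 0 0 0 0 60;0 0 0 0 0 0 60")

```text
t: 8.88
eef_pos: [0.4485, 0.0027, 0.1034]
ee_rot: [-1.734, -2.619, 0.0]
contact_force: [0.2, 0.1, -0.3]
grip_width: 0.601
grip_force: 0.0
```

>>> step_arm(series="0 0 -0.2 0 0 0 60;-0.2 0 -0.2 0 0 0 60;-0.2 0 0 0 0 0 60;0 0 0 0 0 0 60;0 0 0 0 0 0 60")

```text
t: 9.5
eef_pos: [0.4717, -0.0524, 0.1631]
ee_rot: [-1.735, -2.619, 0.0]
contact_force: [0.3, -0.1, 0.7]
grip_width: 0.603
grip_force: 0.0
```

```bash
python3 - <<'E'
from h import *
go([.4498,.0029,.1019]);p,d=cam('wrist')
s=robot.observe();M=R.from_rotvec(s['ee_rot']).as_matrix()
z=np.load('wrist.npz');c=z['x'];K=z['K']
im=cv2.resize(p[20:260,180:420],None,fx=2.4,fy=2.4,interpolation=3)
cv2.imwrite('pics/c4.png',im)
E
```

```text
pos [ 0.4717 -0.0524  0.1631] tilt 0.04 yhead 23.0 F [ 0.3 -0.1  0.7] t 9.5
shift [0.3959 0.0095 0.4082]
```

View pics/c4.png

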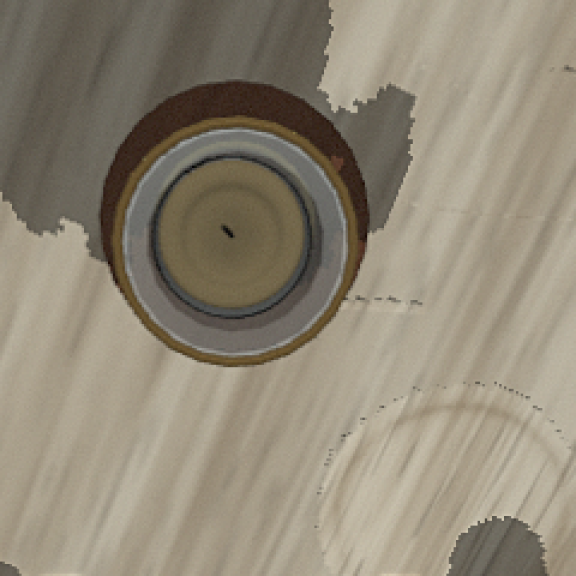

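The second light lies level inside the tube, with its rim at about (276,118) px and the lip centre at (279.2,120.4). Next is the rod.

>>> step_arm(series="0 0 -0.29 0 0 0 60;0 0 -0.29 0 0 0 60;-0.218 -0.128 0 0 0 0 60;-0.218 -0.128 0 0 0 0 60;-0.218 -0.128 0 0 0 0 60;-0.218 -0.128 0 0 0 0 60;-0.218 -0.128 0 0 0 0 60;0 0 0 0 0 0.34 60;0 0 0 0 0 0.34 60;0 0 0 0 0 0.33 60;0 0 0 0 0 0 60;0 0 0 0 0 0 60")

```text
t: 11.05
eef_pos: [0.4474, -0.2402, 0.2504]
ee_rot: [-2.329, -2.108, 0.0]
contact_force: [0.6, 0.4, -0.0]
grip_width: 0.6
grip_force: 0.0
```

```bash
python3 - <<'E'
from h import *
print('tube lip',atz('wrist',279.2,120.4,.09))
go([.447,-.198,.25]);p,d=cam('wrist')
# handle top: depth points near z=.155
P=np.array([[*atd('wrist',u,v),u,v] for v in range(0,420,2) for u in range(100,460,2) if d[v,u]>.15])
Q=P[(abs(P[:,2]-.155)<.008)&(np.hypot(P[:,0]-.447,P[:,1]+.2)<.05)]
print(len(Q),Q.mean(0).round(4))
u0,v0=Q[:,3:].mean(0).astype(int)
im=cv2.resize(p[max(v0-70,0):v0+80,max(u0-75,0):u0+75],None,fx=4,fy=4,interpolation=3);print(max(v0-70,0),max(u0-75,0))
cv2.imwrite('pics/c5.png',im)
E
```

```text
tube lip [0.45022594 0.00397468 0.09      ]
pos [ 0.4474 -0.2402  0.2504] tilt 0.0 yhead -5.7 F [ 0.6  0.4 -0. ] t 11.05
shift [ 0.2795 -0.0307  0.0025]
368 [ 4.473000e-01 -1.970000e-01  1.540000e-01  2.672826e+02  1.468696e+02]
76 192
```

View pics/c5.png

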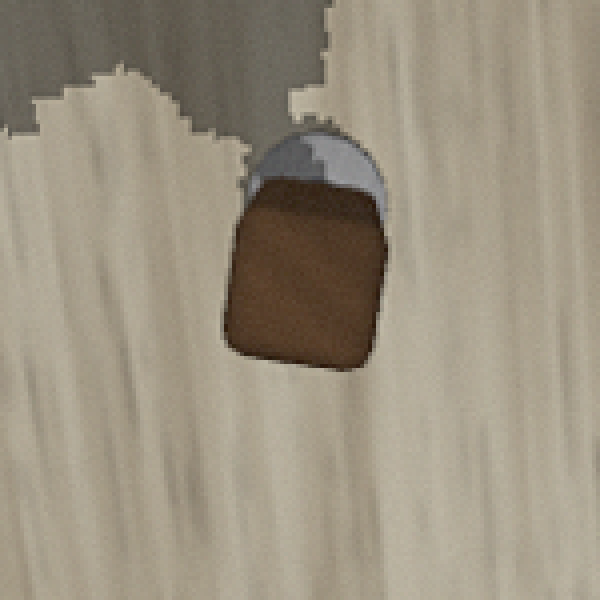

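The crop shows the handle's top face centred near (307,286), i.e. pixel (268.8,147.5), turned about 8° clockwise, with the steel foot behind it.

```bash
python3 - <<'E'
from h import *
C=np.array([atz('wrist',192+x/4,76+y/4,.155) for x,y in((242,203),(388,222),(223,350),(372,371))])
print(C.round(4),C.mean(0).round(4))
for a,b in((0,1),(2,3),(2,0),(3,1)):
    e=C[b]-C[a];print(np.linalg.norm(e).round(4),np.degrees(np.arctan2(e[1],e[0])).round(1))
f=C.mean(0)
go([f[0],f[1],.25],np.radians(-14))
E
```

```text
[[ 0.4398 -0.184   0.155 ]
 [ 0.4613 -0.1889  0.155 ]
 [ 0.4343 -0.2058  0.155 ]
 [ 0.4568 -0.2114  0.155 ]] [ 0.4481 -0.1975  0.155 ]
0.0221 -13.0
0.0232 -13.8
0.0225 75.8
0.0229 78.7
pos [ 0.4474 -0.2403  0.2504] tilt 0.0 yhead -5.8 F [-0.2  0.7 -0. ] t 11.1
shift [ 0.2841 -0.0242  0.0027]
turn rz (units) 0.2878 q6 -0.443
```

>>> step_arm(series="0.142 -0.012 0 0 0 0 60;0.142 -0.012 0 0 0 0.26 60;0 0 0.2 0 0 0 60;0 0 0.2 0 0 0 60;0 0 0.2 0 0 0 60;0 0 0.15 0 0 0 60;0 0 0.066 0 0 0 60;0 0 0 0 0 0 60;0 0 0 0 0 0 40;0 0 0 0 0 0 20;0 0 0 0 0 0 20;0 0 0 0 0 0 20", newtons=60)

```text
t: 12.6
eef_pos: [0.4485, -0.1981, 0.1291]
ee_rot: [2.465, 1.946, 0.001]
contact_force: [-1.8, 0.2, 7.0]
grip_width: 0.273
grip_force: 59.7
```

>>> step_arm(series="0 0 0 0 0 0 20;0 0 0 0 0 0 20;0 0 0 0 0 0 20", newtons=100)

```text
t: 12.98
eef_pos: [0.4486, -0.1981, 0.1291]
ee_rot: [2.465, 1.946, 0.001]
contact_force: [-0.7, 0.7, 7.1]
grip_width: 0.27
grip_force: 97.2
```

```bash
python3 - <<'E'
from h import *
go([.448,-.198,.128],np.radians(-13.2))
E
```

```text
pos [ 0.4486 -0.1981  0.1291] tilt 0.08 yhead -13.4 F [-0.7  0.7  7.1] t 12.97
shift [-0.0003 -0.0039  0.0075]
turn rz (units) -0.0075 q6 -0.234
```

>>> step_arm(series="0 0 -0.1 0 0 0 20;0 0 -0.2 0 0 0 20;0 0 -0.2 0 0 0 20;0 0 -0.2 0 0 0 20;0 0 -0.18 0 0 0 20;0.187 -0.043 0 0 0 0 20;0.187 -0.043 0 0 0 0 20;0.187 -0.044 0 0 0 0 20;0.187 -0.044 0 0 0 0 20;0.187 -0.044 0 0 0 0 20;0.187 -0.044 0 0 0 0 20;0.185 -0.043 0 0 0 0 20")

```text
t: 14.48
eef_pos: [0.449, 0.0044, 0.2609]
ee_rot: [2.465, 1.947, 0.001]
contact_force: [1.2, 0.4, -2.7]
grip_width: 0.27
grip_force: 98.1
```

>>> step_arm(series="0 0 0 0 0 0 20;0 0 0 0 0 0 20")

```text
t: 14.72
eef_pos: [0.4491, 0.0033, 0.2605]
ee_rot: [2.465, 1.947, 0.0]
contact_force: [-0.3, -0.3, -2.3]
grip_width: 0.271
grip_force: 98.0
```

```bash
python3 - <<'E'
from h import *
go([.4495,.0032,.226],np.radians(-13.4));level()
p,d=cam('scene')
# zoom on rod & tube in the scene view
a=cv2.resize(p[115:265,230:380],None,fx=4,fy=4,interpolation=3)
cv2.imwrite('pics/c6.png',a)
E
```

```text
pos [0.4491 0.0033 0.2605] tilt 0.02 yhead -13.4 F [-0.3 -0.3 -2.3] t 14.72
shift [2.000e-04 2.400e-03 2.299e-01]
turn rz (units) 0.0003 q6 0.184
level turn [ 0.0008  0.0003 -0.    ]
```

View pics/c6.png

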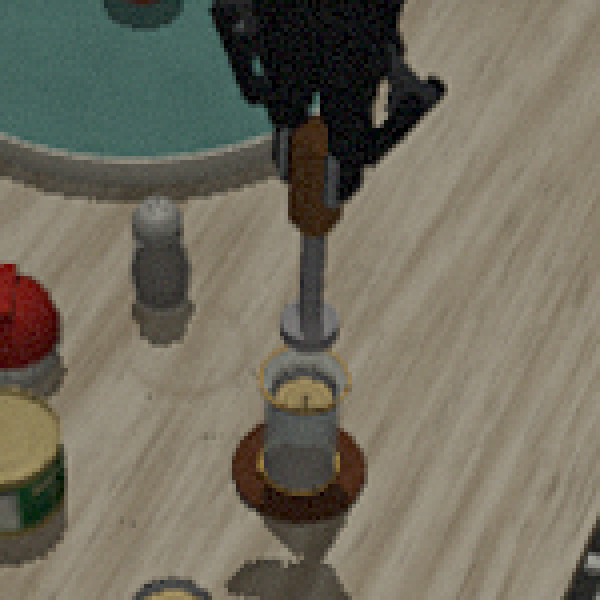

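```bash
python3 - <<'E'
from h import *
print(atz('scene',230+309/4,115+324/4,.1434),atz('scene',230+305.5/4,115+380/4,.09))
E
```

```text
[0.44450004 0.00858982 0.1434    ] [0.44567188 0.00523404 0.09      ]
```

>>> step_arm(series="0 0.002 0.1 0 0 0 20;0 0 0.1 0 0 0 20;0 0 0.06 0 0 0 20;0 0 0.03 0 0 0 20;0 0 0 0 0 0 20")

```text
t: 15.4
eef_pos: [0.4494, 0.0034, 0.2163]
ee_rot: [-2.465, -1.947, 0.0]
contact_force: [0.3, -0.7, -2.1]
grip_width: 0.268
grip_force: 98.1
```

>>> step_arm(series="0 0 0.015 0 0 0 20;0 0 0.015 0 0 0 20;0 0 0.015 0 0 0 20;0 0 0 0 0 0 20")

```text
t: 15.9
eef_pos: [0.4494, 0.0034, 0.2096]
ee_rot: [-2.465, -1.947, 0.0]
contact_force: [0.1, 0.8, -1.6]
grip_width: 0.27
grip_force: 98.1
```

>>> step_arm(series="0 0 0.015 0 0 0 20;0 0 0.015 0 0 0 20;0 0 0.015 0 0 0 20;0 0 0 0 0 0 20")

```text
t: 16.4
eef_pos: [0.4495, 0.0034, 0.203]
ee_rot: [2.465, 1.947, 0.0]
contact_force: [0.0, -0.4, 0.4]
grip_width: 0.268
grip_force: 98.6
```

>>> step_arm(series="0 0 0.02 0 0 0 20;0 0 0.02 0 0 0 20;0 0 0.02 0 0 0 20;0 0 0.02 0 0 0 20;0 0 0 0 0 0 20")

```text
t: 17.02
eef_pos: [0.4494, 0.0034, 0.1906]
ee_rot: [-2.465, -1.947, 0.0]
contact_force: [0.5, -0.2, -0.3]
grip_width: 0.268
grip_force: 98.7
```

>>> step_arm(series="0 0 0.025 0 0 0 20;0 0 0.025 0 0 0 20;0 0 0.025 0 0 0 20;0 0 0.025 0 0 0 20;0 0 0 0 0 0 20")

```text
t: 17.65
eef_pos: [0.4493, 0.0034, 0.1755]
ee_rot: [-2.465, -1.947, 0.001]
contact_force: [0.2, -0.1, -2.3]
grip_width: 0.273
grip_force: 98.5
```

>>> step_arm(series="0 0 0.02 0 0 0 20;0 0 0.02 0 0 0 20;0 0 0.02 0 0 0 20;0 0 0 0 0 0 20")

```text
t: 18.15
eef_pos: [0.4494, 0.0034, 0.1666]
ee_rot: [-2.465, -1.947, 0.0]
contact_force: [0.3, -0.7, -1.1]
grip_width: 0.269
grip_force: 98.6
```

>>> step_arm(series="0 0 0.01 0 0 0 20;0 0 0 0 0 0 20")

```text
t: 18.4
eef_pos: [0.4494, 0.0034, 0.1654]
ee_rot: [-2.465, -1.947, 0.0]
contact_force: [0.1, -0.2, 1.0]
grip_width: 0.273
grip_force: 98.6
```

>>> step_arm(series="0 0 0.006 0 0 0 20;0 0 0 0 0 0 20")

```text
t: 18.65
eef_pos: [0.4495, 0.0034, 0.1646]
ee_rot: [2.466, 1.947, -0.0]
contact_force: [-0.5, -0.8, 1.4]
grip_width: 0.271
grip_force: 98.6
```

>>> step_arm(series="0 0 0.005 0 0 0 20;0 0 0 0 0 0 20")

```text
t: 18.9
eef_pos: [0.4496, 0.0034, 0.1641]
ee_rot: [2.465, 1.947, 0.0]
contact_force: [-1.4, 0.0, 5.4]
grip_width: 0.271
grip_force: 98.9
```

>>> step_arm(series="0 0 0.005 0 0 0 20;0 0 0 0 0 0 20")

```text
t: 19.15
eef_pos: [0.4497, 0.0034, 0.1638]
ee_rot: [2.465, 1.947, 0.001]
contact_force: [-2.1, -1.5, 9.5]
grip_width: 0.268
grip_force: 99.6
```

>>> step_arm(series="0 0 0.004 0 0 0 20;0 0 0.002 0 0 0 20;0 0 0 0 0 0 20;0 0 0 0 0 0 20")

```text
t: 19.65
eef_pos: [0.4498, 0.0034, 0.1636]
ee_rot: [2.465, 1.946, 0.002]
contact_force: [-3.5, -0.5, 15.0]
grip_width: 0.268
grip_force: 100.3
```

>>> step_arm(series="0 0 -0.02 0 0 0 20;0 0 -0.08 0 0 0 20;0 0 -0.12 0 0 0 20;0 0 -0.15 0 0 0 20;0 0 -0.15 0 0 0 20;0 0 -0.14 0 0 0 20;0 0 0 0 0 0 20")

```text
t: 20.52
eef_pos: [0.4499, 0.0034, 0.2631]
ee_rot: [2.464, 1.946, 0.003]
contact_force: [-0.3, 0.3, -2.4]
grip_width: 0.269
grip_force: 98.0
```

>>> step_arm(series="-0.187 0.043 0 0 0 0 20;-0.187 0.043 0 0 0 0 20;-0.187 0.044 0 0 0 0 20;-0.187 0.044 0 0 0 0 20;-0.187 0.044 0 0 0 0 20;-0.187 0.044 0 0 0 0 20;-0.185 0.043 0 0 0 0 20;0 0 0.2 0 0 0 20;0 0 0.2 0 0 0 20;0 0 0.2 0 0 0 20;0 0 0.15 0 0 0 20;0 0 0 0 0 0 20")

```text
t: 22.02
eef_pos: [0.4475, -0.1974, 0.1465]
ee_rot: [-2.463, -1.945, 0.003]
contact_force: [1.3, 0.6, -2.6]
grip_width: 0.267
grip_force: 98.1
```

```bash
python3 - <<'E'
from h import *
go([.448,-.198,.129],np.radians(-13.4));level()
p,d=cam('top','top2.png')
def blob(n):
    pass
P=np.array([[*atd('top',u,v),u,v] for v in range(222,240) for u in range(270,294) if d[v,u]>0])
Q=P[np.hypot(P[:,0]-.447,P[:,1]+.002)<.012];print('tube inside z',np.median(Q[:,2]).round(4),Q[:,2].std().round(4))
E
```

```text
pos [ 0.4475 -0.1974  0.1465] tilt 0.22 yhead -13.4 F [ 1.3  0.6 -2.6] t 22.02
shift [-0.003   0.0043  0.1165]
turn rz (units) -0.0003 q6 -0.234
level turn [-0.0076 -0.0018  0.    ]
tube inside z 0.0293 0.0026
```

>>> step_arm(series="0 0 0.05 -0.0076 -0.0018 0 20;0 0 0.03 0 0 0 20;0 0 0.02 0 0 0 20;0 0 0.01 0 0 0 20;0 0 0 0 0 0 20")

```text
t: 22.7
eef_pos: [0.4486, -0.1979, 0.1322]
ee_rot: [2.463, 1.945, 0.003]
contact_force: [-0.8, 0.7, -2.8]
grip_width: 0.268
grip_force: 98.4
```

>>> step_arm(series="0 0 0.005 0 0 0 20;0 0 0 0 0 0 20")

```text
t: 22.95
eef_pos: [0.4485, -0.1979, 0.1315]
ee_rot: [2.463, 1.945, 0.003]
contact_force: [0.9, -0.1, -2.1]
grip_width: 0.27
grip_force: 98.4
```

>>> step_arm(series="0 0 0.007 0 0 0 20;0 0 0.007 0 0 0 20;0 0 0 0 0 0 20")

```text
t: 23.32
eef_pos: [0.4485, -0.1979, 0.1293]
ee_rot: [2.463, 1.945, 0.003]
contact_force: [0.0, -0.0, -2.3]
grip_width: 0.267
grip_force: 98.6
```

>>> step_arm(series="0 0 0.005 0 0 0 20;0 0 0 0 0 0 20")

```text
t: 23.58
eef_pos: [0.4487, -0.198, 0.1292]
ee_rot: [2.462, 1.944, 0.003]
contact_force: [-2.3, 0.4, 4.8]
grip_width: 0.273
grip_force: 99.1
```

>>> step_arm(series="0 0 -0.003 0 0 0 20;0 0 0 0 0 0 32;0 0 0 0 0 0 45;0 0 0 0 0 0 60;0 0 0 0 0 0 60;0 0 0 0 0 0 60;0 0 -0.1 0 0 0 60;0 0 -0.2 0 0 0 60;0 0 -0.2 0 0 0 60;0 0 -0.2 0 0 0 60;0 0 0 0 0 0 60;0 0 0 0 0 0 60", newtons=30)

```text
t: 25.08
eef_pos: [0.4481, -0.1977, 0.2341]
ee_rot: [2.463, 1.945, 0.003]
contact_force: [0.3, 0.4, 0.7]
grip_width: 0.601
grip_force: 0.0
```

```bash
python3 - <<'E'
from h import *
go([.448,-.198,.25]);p,d=cam('scene')
def med(u,v,r=1):
    return np.median([atd('scene',a,b) for a in range(u-r,u+r+1) for b in range(v-r,v+r+1)],axis=0).round(4)
# rod: cluster of points near the rod; handle top vs foot
P=np.array([atd('scene',u,v) for u in range(310,365) for v in range(115,200) if d[v,u]>0])
for a,b in((.004,.02),(.03,.08),(.09,.12),(.13,.152)):
    Q=P[(P[:,2]>a)&(P[:,2]<b)&(np.hypot(P[:,0]-.447,P[:,1]+.197)<.04)];print(a,len(Q),Q.mean(0).round(4))
z=np.load('scene.npz');print(med(306,217))
p,d=cam('wrist');print(robot.observe()['contact_force'])
P=np.array([atd('wrist',u,v) for v in range(0,420,2) for u in range(100,460,2) if d[v,u]>.13])
Q=P[(abs(P[:,2]-.155)<.008)&(np.hypot(P[:,0]-.447,P[:,1]+.2)<.04)];print('handle top',len(Q),Q.mean(0).round(4))
E
```

```text
pos [ 0.4481 -0.1977  0.2341] tilt 0.23 yhead -13.4 F [0.3 0.4 0.7] t 25.07
shift [-0.0021  0.0003 -0.1061]
0.004 91 [ 0.4457 -0.1919  0.0113]
0.03 69 [ 0.4455 -0.1923  0.0559]
0.09 93 [ 0.4443 -0.1891  0.1065]
0.13 84 [ 0.4447 -0.1891  0.1415]
[ 0.4523 -0.0148  0.0403]
[ 0.90324211 -0.09429784  0.01293488]
handle top 360 [ 0.4493 -0.1964  0.1539]
```

Depth readings show the rod upright at its old place, both lights low in the tube, and the arm clear of everything, so I'm handing in.

```bash
python3 -c "
from station import robot
print(robot.job_done())"
```

```text
the job is handed in; nothing more can be done
None
```

I handed the job in at about 25 s, but it returned no verdict. By depth and force readings, both tea lights are bottomed in the tube, pressed with about 15–17 N. The rod stands upright where it started, about 0.2 m from the tube, with the gripper clear. I didn't re-measure the tin, shaker or cup, but no move went near them.

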